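# Load the trap's dead-weight tube and hold the cam lever at full lift

### The job

Take the scoop, pour all five steel balls through the funnel into the narrow tube while the cam lever is still down, and set the empty scoop back upright on the bench. Then swing the black-handled cam lever up until it stands straight up, where it lifts the loaded tube highest, and keep hold of it there: the job finishes with the gripper still holding the lever upright against its spring. Leave the wrench, the copper rings and the sight-glass housing where they are.

Things in the scene. Friction and masses are not known exactly. Their poses are not given: they have to be found in the camera images.
- rig: Fixed rig: blue clamp (base 130 x 160 x 16 mm) holding a dark iron float trap body (drum along y, within y -40..+23 mm, top 108 mm above the bench). Origin: centre of the base's underside, on the bench; z up, y along the spindle, 62 mm above the bench. On the spindle sit, at y = +65 mm, an eccentric disc with the funnel tube riding on it and, at y = -80 mm, the lever.
- spindle (a point): Point on the spindle's axis, 62 mm above the bench, in the plane in which the lever swings (y = -80 mm of the rig). The lever turns about the rig's y axis through this point.
- lever: Cam lever. Origin on the spindle's axis at the rig's middle; y along the spindle, z along the lever. Straight up it lifts the tube highest, 15 mm above the lowest. It starts leaning 58 to 77 degrees from upright (77 = stop) to the rig's +x and can go 40 past the top to -x, where the lift falls. Spring and friction load it: raising takes 3 to 8 N at the handle; let go at the top, it drops back.
- lever_grip (a point): Centre of the black handle at the lever's end, a bar 20 x 14 x 50 mm (14 mm along the rig's y, 50 mm along the lever). This point is 108 mm from the spindle's axis; z points outward along the lever, y along the spindle. Over 25 mm is free on both sides along y, so it can be pinched across its 14 mm from above at any lever angle.
- funnel_mouth (a point): Centre of the funnel's mouth, in the plane of its rim (112 mm inside diameter), about 192 mm above the bench at the start. Below the rim come a 10 mm upright lip, a 34 mm high cone, then the tube. Funnel and tube are one bare aluminium piece that only slides up and down.
- tube_floor (a point): Centre of the inside floor of the narrow tube below the funnel, 36 mm bore, 58 mm deep up to the cone; z up, on the same axis as the funnel's mouth and 102 mm below it.
- scoop: Loose bare-metal hand scoop, about 0.22 kg, lying level: a pan 72 mm wide (66 mm inside) with 34 mm side walls, x from -75 mm (open spout) to +53 mm (rear wall). Origin: on the underside below the grip's middle; z up, the spout points to its -x. The floor is flat from x = -36 to +50 mm and ramps up at 22 degrees to the spout's lip.
- scoop_grip (a point): Middle of the part of the scoop's grip to hold, 66 mm above its underside: a wooden bar 14 x 14 mm along the scoop's x, from x = -40 to +53 mm, held by a post at the rear (x = +45 to +53 mm). Below it 40 mm are free to the balls. Pinch it across y from above.
- scoop_lip (a point): Middle of the spout's lip: 75 mm in front (-x) of the grip's middle and 18.5 mm above the scoop's underside. Same axes as the scoop. Balls begin to roll out when the spout is tipped down by more than 22 degrees; 45 to 50 degrees empties it.
- ball0_center (a point): Centre of one of the five identical steel ballast balls, 16 mm diameter, 17 g, lying in the scoop at the start.
- ball1_center (a point): Centre of one of the five identical steel ballast balls, 16 mm diameter, 17 g, lying in the scoop at the start.
- ball2_center (a point): Centre of one of the five identical steel ballast balls, 16 mm diameter, 17 g, lying in the scoop at the start.
- ball3_center (a point): Centre of one of the five identical steel ballast balls, 16 mm diameter, 17 g, lying in the scoop at the start.
- ball4_center (a point): Centre of one of the five identical steel ballast balls, 16 mm diameter, 17 g, lying in the scoop at the start.
- socket_wrench: Bystander: chrome socket wrench, 185 mm long, lying on the far part of the bench. Origin on its underside; its handle lies along x. Leave alone.
- copper_ring_a: Bystander: copper sealing ring, 44 mm outside, 5 mm thick, flat on the middle of the bench. Origin: centre of its underside. Leave alone.
- copper_ring_b: Bystander: copper sealing ring, 44 mm outside, 5 mm thick, flat on the middle of the bench. Origin: centre of its underside. Leave alone.
- sight_glass: Bystander: bronze sight-glass housing, 68 mm diameter, 58 mm high, upright on the bench. Origin: centre of its underside. Leave alone.
There are look-alikes about, which are no part of the job. Of the things like the scoop, leave any that is red; of the rest the smaller one is meant.

How it is judged:
By the outcome, as a careful person would: the job done as asked, in the order asked, and still so for the second after the job is handed in, while the arm keeps its last pose, push and grip.
It also fails if it takes over 72 s, if anything falls off the work surface, if the arm or the gripper's body presses on something with over 40 N, if the wrist force passes 120 N, or if a joint passes its speed limit or range.

### The arm

A 6-joint arm with a two-finger parallel gripper is mounted at the origin on the work surface. World frame = base frame: x ahead of the robot, y to its left, z up, the work surface at z = 0. Lengths are in mm, angles in rad, forces in N, time in s.
With the tool pointing down it reaches from about 275 to 850 mm from the base axis. Payload 19 kg.
Tool frame: the origin (TCP) lies between the finger pads; the fingertips stand 17 mm ahead of it and the grasp point (between the pads) lies 2 mm behind it; z points along the fingers, x is the direction in which the jaws open and shut, and the axes are right-handed (so a half turn about z gives the same grasp; the last joint's range is limited). The gripper opens to 85 mm and grips with 20 to 120 N. Pads are 22 mm wide; open, the fingers measure 114 mm over their backs; the gripper's body (76 mm by 85 mm) begins 54 mm behind the grasp point. The pads swing forward as they close: fully open they stand 13 mm farther back than shut.
Start: joints at [1.1, 0.15, 1.437, -0, 1.554, -0.134], TCP at [190.023, 542.663, 248.267] pointing down, gripper open.
Joint ranges: [-2.8, 2.8], [-0.68, 2.1], [0.12, 2.68], [-1.39, 4.53], [0.16, 2.79], [-2.81, 2.81]. Speed limits (rad/s): [1.89, 1.89, 2.22, 3.01, 3.01, 3.01].

### API

Orientations are given as a unit quaternion [x, y, z, w].
In Python, from plant import manip, optics, order gives the robot as it stands. Calls block until the motion is done:
- manip.move_pose(position, orientation): joint-space move of the TCP to a pose.
- manip.servo_line(position, rot=None, max_speed=150): straight line of the TCP; rot=None keeps the orientation; max_speed is the mean speed in mm/s.
- manip.move_j(angles): joint-space move.
- manip.grip(opening, force=None): opening from 0.0 (shut) to 1.0 (fully open); force is the grip in N (None keeps the last); returns when the fingers have stopped.
- manip.dwell(seconds).
- manip.solve_ik(position, orientation): joint angles nearest the present ones, or None.
- optics.capture(name): name is "scene" or "top" or "wrist"; returns a dict with "frame" (420x560x3 uint8, blue, green, red), "depth" (420x560 float32, mm along the optical axis (not along the pixel's ray), 0 where there is no reading), "mtx" (3x3 intrinsics, pixels), "R" (3x3) and "t" (3): a world point X has camera coordinates R X + t; the wrist camera has in their place "hand_eye" (4x4, takes a point from camera to tool coordinates, whose origin is the TCP and whose axes are the tool frame's). Camera axes: x right, y down, z forward; pixel columns grow to the right and rows downward; lengths in mm; the calibration is good to about 2 mm. A picture is of the moment at which its call begins: read the wrist's pose just before it.
A pose or a line that the arm cannot do raises manip.PlanningError and nothing moves.
- order.sign_off(): hands the job in, once; it reports no verdict.
Readings, each from a call of its own:
- manip.current_t(): time.
- manip.current_joint_positions(): joint angles.
- manip.current_dq(): joint speeds.
- manip.current_joint_torque(): joint torques, N m.
- manip.current_tool_pos(): TCP position.
- manip.current_ee_rot(): TCP orientation.
- manip.current_force(): force on the tool from outside, world axes, zero at the start.
- manip.current_moment(): the same for the moment, N m.
- manip.current_width(): opening from 0.0 (shut) to 1.0 (fully open).
Only numpy, scipy, OpenCV 4.12 (cv2) and the standard library are available. Lean on these libraries where they do the work, as an engineer would, in place of code of your own. Each camera call takes 0.05 s, during which the arm holds its last target.

## Working session

There is one attempt and no reset: what is moved stays moved. The work goes in short steps, each a Python script; the robot and the scene stay as the last script left them, time stands still between calls to the robot, and variables do not carry over. Pictures are saved under pics/ and viewed, and the job is handed in when it is done.

```bash
ls; mkdir -p pics; python3 - <<'E'
from plant import manip, optics, order
import cv2, numpy as np, pickle
d={}
for n in ["scene","top","wrist"]:
    if n=="wrist": print(manip.current_tool_pos(), manip.current_ee_rot())
    c=optics.capture(n); d[n]=c
    cv2.imwrite(f"pics/a_{n}.png",c["frame"])
    print(n,c["mtx"].tolist(),[np.round(c[k],3).tolist() for k in c if k in("R","t","hand_eye")])
pickle.dump(d,open("a.pkl","wb")); print(manip.current_t())
E
```

```text
pics
scene [[397.98616055287164, 0.0, 283.47266143249465], [0.0, 397.98616055287164, 217.64042065481615], [0.0, 0.0, 1.0]] [[[0.627, 0.779, 0.01], [0.522, -0.41, -0.748], [-0.579, 0.474, -0.664]], [-337.646, -126.672, 1223.169]]
top [[479.68368084703627, 0.0, 274.2483912161889], [0.0, 479.68368084703627, 210.16464433558093], [0.0, 0.0, 1.0]] [[[0.003, -1.0, 0.008], [-0.995, -0.004, -0.104], [0.104, -0.008, -0.995]], [17.588, 510.245, 1014.905]]
[189.95665757 542.51104485 247.75049519] [ 8.15622432e-01  5.78584277e-01 -4.64712869e-04  2.58708295e-04]
wrist [[348.21908205506196, 0.0, 277.06439016125717], [0.0, 348.21908205506196, 206.83284699194851], [0.0, 0.0, 1.0]] [[[1.0, -0.001, -0.001, 0.951], [0.001, 0.96, 0.28, -71.534], [0.001, -0.28, 0.96, -125.713], [0.0, 0.0, 0.0, 1.0]]]
0.15
```

View pics/a_scene.png

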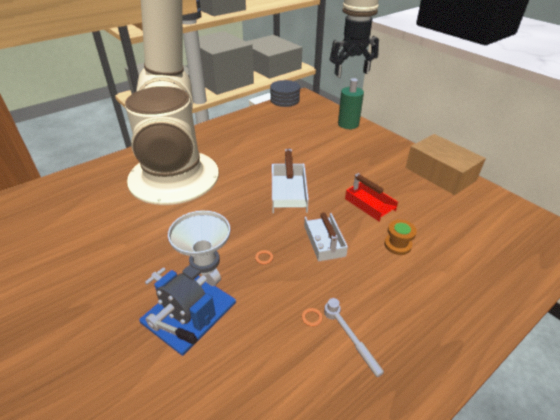

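View pics/a_top.png

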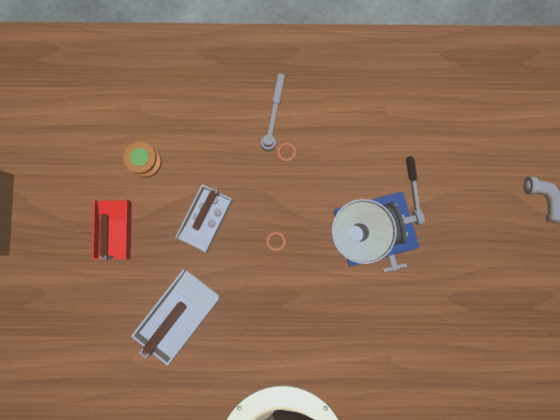

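View pics/a_wrist.png

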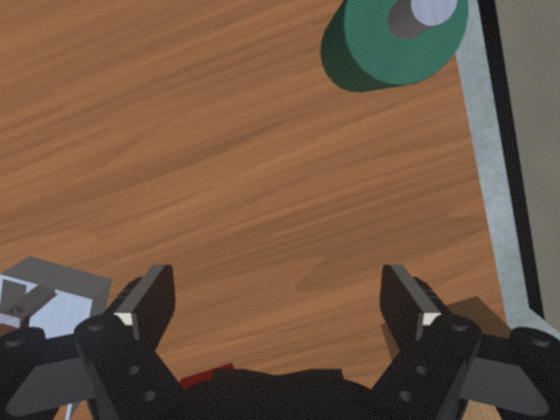

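The scoop with the balls is the small silver one, at top (204,218) and scene (325,236). The rig is at top (380,230), with the lever handle at (411,168). I'll zoom in on both.

```bash
python3 - <<'E'
import cv2,pickle,numpy as np
d=pickle.load(open("a.pkl","rb"))
t=d["top"]["frame"]; s=d["scene"]["frame"]
a=cv2.resize(t[175:260,165:245],None,fx=5,fy=5,interpolation=2)
b=cv2.resize(s[205:265,295:355],None,fx=6,fy=6,interpolation=2)
c=np.zeros((430,800,3),np.uint8);c[:425,:400]=a;c[:360,405:765]=b
cv2.imwrite("pics/b1.png",c)
a=cv2.resize(t[145:280,325:435],None,fx=3.6,fy=3.6,interpolation=2)
b=cv2.resize(s[205:355,135:245],None,fx=3.5,fy=3.5,interpolation=2)
c=np.zeros((530,800,3),np.uint8);c[:a.shape[0],:a.shape[1]]=a;c[:b.shape[0],400:400+b.shape[1]]=b
cv2.imwrite("pics/b2.png",c)
E
```

```text
(no output)
```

View pics/b1.png

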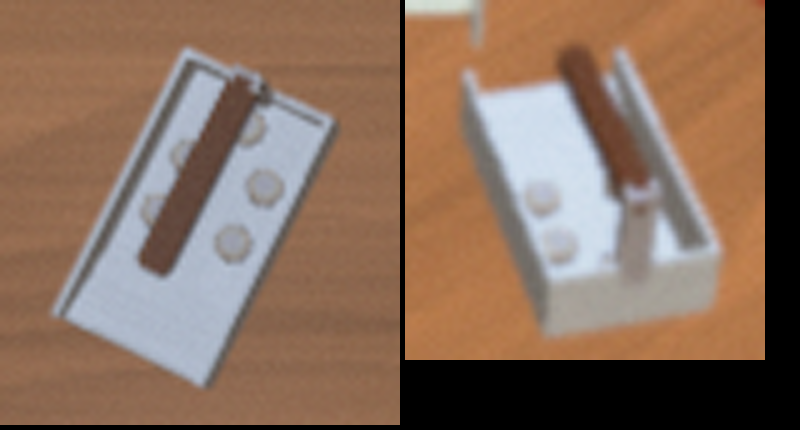

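View pics/b2.png

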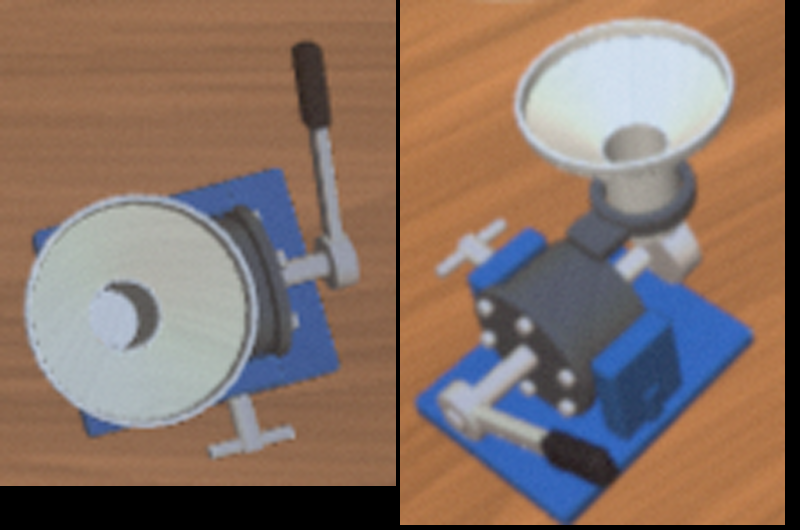

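```bash
cat > h.py <<'E'
import numpy as np, cv2, pickle
from scipy.spatial.transform import Rotation as Ro
def cloud(c):
    K=c["mtx"];d=c["depth"];v,u=np.mgrid[:d.shape[0],:d.shape[1]]
    P=np.stack([(u-K[0,2])/K[0,0]*d,(v-K[1,2])/K[1,1]*d,d],-1)
    X=(P-c["t"])@c["R"]; X[d<=0]=np.nan; return X
def onplane(c,uv,z):
    K=c["mtx"];uv=np.atleast_2d(uv).astype(float)
    r=np.c_[(uv[:,0]-K[0,2])/K[0,0],(uv[:,1]-K[1,2])/K[1,1],np.ones(len(uv))]@c["R"]
    o=-c["R"].T@c["t"]; return o+r*((z-o[2])/r[:,2])[:,None]
def proj(c,X):
    p=np.atleast_2d(X)@c["R"].T+c["t"];p=p@c["mtx"].T;return p[:,:2]/p[:,2:]
E
python3 - <<'E'
from h import *
d=pickle.load(open("a.pkl","rb"))
for n in ["top","scene"]:
    c=d[n];f=c["frame"];X=cloud(c);hsv=cv2.cvtColor(f,cv2.COLOR_BGR2HSV)
    print("==",n)
    # scoop grip: above-bench points z 60-85 in scoop area
    sc=(X[...,2]>60)&(X[...,2]<85)
    roi=np.zeros(sc.shape,bool)
    (u0,u1,v0,v1)=(165,245,175,260) if n=="top" else (295,355,205,265)
    roi[v0:v1,u0:u1]=1
    P=X[sc&roi]; print("grip n",len(P),"med",np.median(P,0),"zmax",np.percentile(P[:,2],[50,95]))
    (cx,cy),wh,a=cv2.minAreaRect(P[:,:2].astype(np.float32));print(" rect",cx,cy,wh,a)
    m=roi&(hsv[...,2]<130)&(hsv[...,1]>90)&(X[...,2]>40)
    P2=onplane(c,np.argwhere(m)[:,::-1],73)
    r=cv2.minAreaRect(P2[:,:2].astype(np.float32));print(" wood rect",r,len(P2))
    # pan rim
    m=roi&(X[...,2]>5)&(X[...,2]<45); P=X[m]
    r=cv2.minAreaRect(P[:,:2].astype(np.float32));print(" pan",r,len(P))
    # blue base
    m=((hsv[...,0]>105)&(hsv[...,0]<125)&(hsv[...,1]>150)&(X[...,2]<22)&(X[...,2]>8))
    P=X[m]; r=cv2.minAreaRect(P[:,:2].astype(np.float32));print(" base",r,len(P),np.median(P[:,2]))
    # funnel rim
    roi[:]=0;(u0,u1,v0,v1)=(325,435,145,280) if n=="top" else (135,245,205,355);roi[v0:v1,u0:u1]=1
    m=roi&(X[...,2]>130); P=X[m];print(" funnel zmax",np.percentile(P[:,2],[50,90,98]))
    m=roi&(X[...,2]>183);P=X[m]
    (cc,r)=cv2.minEnclosingCircle(P[:,:2].astype(np.float32));print(" rim circle",cc,r)
    # handle
    m=roi&(hsv[...,2]<60)&(X[...,2]<150)
    k,lab,st,ce=cv2.connectedComponentsWithStats(m.astype(np.uint8))
    for i in range(1,k):
        if st[i,4]>40:
            Q=X[lab==i]; print(" dark",ce[i],st[i,4],np.nanmedian(Q,0),np.nanmin(Q,0),np.nanmax(Q,0))
E
```

```text
== top
grip n 337 med [506.94865033 163.43260647  72.24572807] zmax [72.24572807 75.47320549]
 rect 507.529052734375 164.272216796875 (14.989758491516113, 92.04468536376953) 64.33544158935547
 wood rect ((506.4961242675781, 164.6223602294922), (11.222213745117188, 84.21871185302734), 64.44728088378906) 218
 pan ((498.4688720703125, 184.35888671875), (179.7110595703125, 151.6148223876953), 0.29664626717567444) 1163
 base ((0.0, 0.0), (0.0, 0.0), 0.0) 0 nan
 funnel zmax [173.273446   192.25171194 195.42525262]
 rim circle (455.2511291503906, -142.35928344726562) 59.05287170410156
 dark [408.98076923 168.38461538] 52 [ 585.96863336 -250.25449998  113.55546999] [ 565.64809105 -258.28311624   99.23274808] [ 609.47150568 -245.21143584  125.42136441]
== scene
grip n 207 med [514.84409535 157.70542746  73.40250603] zmax [73.40250603 76.00318266]
 rect 508.0658874511719 162.1165313720703 (14.592728614807129, 93.59430694580078) 64.86051940917969
 wood rect ((503.781982421875, 163.2431640625), (14.019908905029297, 81.4608383178711), 65.88359069824219) 117
 pan ((459.6834411621094, 182.085693359375), (132.74737548828125, 213.60464477539062), 47.282997131347656) 1011
 base ((474.27032470703125, -207.45657348632812), (128.38267517089844, 156.34327697753906), 15.483365058898926) 1256 16.32435265695905
 funnel zmax [175.05224696 193.51741927 195.62148466]
 rim circle (455.0057067871094, -142.62677001953125) 60.534454345703125
 dark [185.98235294 335.67647059] 170 [ 595.43470496 -259.14367609  118.25500623] [ 568.08496239 -268.0436192   102.44557023] [ 611.08729932 -248.45645385  127.5181503 ]
  return _methods._mean(a, axis=axis, dtype=dtype,
  ret = ret.dtype.type(ret / rcount)
```

```bash
cat >> h.py <<'E'
SC=np.array([501.9,166.0]); SH=np.deg2rad(154.5)   # scoop origin, spout heading
FU=np.array([455.1,-142.5,193.0])                  # funnel mouth
RIG=np.array([474.3,-207.5,0]); RY=np.deg2rad(15.5)
def ori(h,th=0,s=1):
    f=np.array([np.cos(h),np.sin(h),0]);l=np.array([-f[1],f[0],0]);z=np.array([0,0,-1.])
    x=s*l; R=np.c_[x,np.cross(z,x),z]
    return Ro.from_rotvec(l*th)*Ro.from_matrix(R)
def scoop_tcp(h,th,lip,s=1):
    """TCP pose putting scoop lip at given point, nose down th"""
    f=np.array([np.cos(h),np.sin(h),0]);l=np.array([-f[1],f[0],0])
    v=Ro.from_rotvec(l*th).apply(-(75*f+np.array([0,0,-47.5])))
    o=ori(h,th,s); return lip+v+o.apply([0,0,2]), o.as_quat()
E
python3 - <<'E'
from h import *
from plant import manip
for s in (1,-1):
    o=ori(SH,0,s).as_quat(); q=manip.solve_ik([*SC,64],o); print("grasp",s,None if q is None else np.round(q,2))
    for deg in range(0,360,20):
        h=np.deg2rad(deg);f=np.array([np.cos(h),np.sin(h),0]);lip=FU-22*f+[0,0,12]
        out=[]
        for th in (0,25,50):
            p,q=scoop_tcp(h,np.deg2rad(th),lip+[0,0,30 if th==0 else 0],s)
            j=manip.solve_ik(p.tolist(),q.tolist()); out.append(None if j is None else np.round(j,2).tolist())
        print(s,deg,out)
E
```

```text
grasp 1 [ 0.17  0.19  1.78 -0.    1.17  2.19]
1 0 [[-0.58, -0.27, 1.77, -0.0, 1.64, -2.15], [-0.42, 0.06, 1.53, -0.18, 1.94, -2.02], [-0.33, 0.37, 1.29, -0.34, 2.29, -2.01]]
1 20 [[-0.64, -0.22, 1.73, -0.0, 1.63, -2.56], [-0.38, 0.04, 1.55, -0.3, 1.87, -2.34], [-0.23, 0.33, 1.36, -0.54, 2.17, -2.3]]
1 40 [None, [-0.36, 0.02, 1.58, -0.38, 1.76, -2.66], [-0.15, 0.25, 1.46, -0.69, 2.0, -2.53]]
1 60 [None, None, [-0.09, 0.14, 1.58, -0.79, 1.8, -2.73]]
1 80 [[-0.65, -0.02, 1.55, -0.0, 1.61, 2.66], None, None]
1 100 [[-0.61, 0.04, 1.49, -0.0, 1.61, 2.35], [-0.36, -0.11, 1.7, -0.38, 1.34, 2.66], None]
1 120 [[-0.56, 0.09, 1.44, -0.0, 1.61, 2.06], [-0.39, -0.15, 1.73, -0.28, 1.21, 2.28], [-0.13, -0.29, 1.99, -0.81, 1.0, 2.78]]
1 140 [[-0.5, 0.13, 1.4, -0.0, 1.61, 1.76], [-0.43, -0.17, 1.75, -0.12, 1.14, 1.86], [-0.3, -0.43, 2.07, -0.46, 0.72, 2.19]]
1 160 [[-0.45, 0.14, 1.39, -0.0, 1.62, 1.47], [-0.48, -0.18, 1.76, 0.06, 1.13, 1.42], [-0.55, -0.5, 2.11, 0.25, 0.68, 1.25]]
1 180 [[-0.39, 0.13, 1.39, -0.0, 1.62, 1.18], [-0.53, -0.18, 1.76, 0.23, 1.19, 1.0], [-0.77, -0.46, 2.09, 0.72, 0.94, 0.5
[... 2453 characters left out ...]
.29, 0.06, 1.47, -0.0, 1.61, -2.56], None, None]
-1 240 [None, None, [-0.89, -0.03, 1.76, 0.81, 1.74, 2.78]]
-1 260 [None, [-0.58, -0.03, 1.63, 0.4, 1.72, 2.76], [-0.82, 0.11, 1.62, 0.71, 1.93, 2.58]]
-1 280 [[-0.28, -0.14, 1.67, -0.0, 1.62, 2.69], [-0.56, 0.01, 1.59, 0.33, 1.83, 2.45], [-0.73, 0.22, 1.49, 0.58, 2.11, 2.36]]
-1 300 [[-0.33, -0.21, 1.72, -0.0, 1.63, 2.29], [-0.53, 0.04, 1.56, 0.23, 1.92, 2.13], [-0.64, 0.31, 1.38, 0.4, 2.24, 2.1]]
-1 320 [[-0.41, -0.26, 1.76, -0.0, 1.64, 1.86], [-0.49, 0.06, 1.54, 0.09, 1.97, 1.8], [-0.53, 0.36, 1.3, 0.17, 2.33, 1.8]]
-1 340 [[-0.5, -0.28, 1.78, -0.0, 1.64, 1.42], [-0.45, 0.07, 1.53, -0.05, 1.98, 1.46], [-0.43, 0.39, 1.27, -0.09, 2.35, 1.46]]
```

```bash
python3 - <<'E'
from h import *
from plant import manip,optics
o=ori(SH,0,1).as_quat()
manip.grip(0.6,90)
manip.move_pose([*SC,170],o.tolist())
c=optics.capture("wrist");cv2.imwrite("pics/c_w.png",c["frame"])
c=optics.capture("top");cv2.imwrite("pics/c_t.png",c["frame"])
print(manip.current_t(),manip.current_tool_pos(),manip.current_width(),manip.current_force())
E
```

```text
2.7667 [501.80572444 166.46661827 170.08047766] 0.6013523095463008 [-0.15700308  0.0774731   0.20582963]
```

View pics/c_w.png

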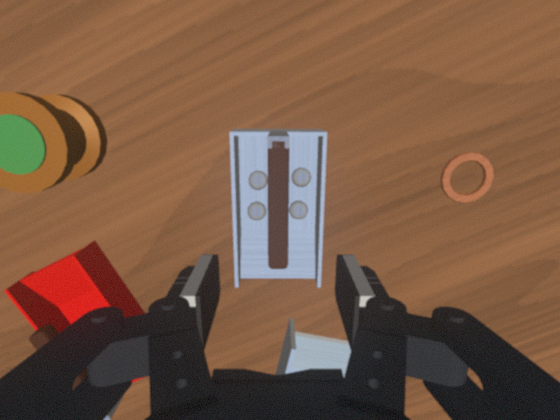

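The bar runs vertically at column 278, centred between the fingers, with the post at the top (278,137). I'll descend, grip and lift.

```bash
python3 - <<'E'
from h import *
from plant import manip,optics
manip.servo_line([*SC,64],max_speed=120)
print(manip.current_tool_pos(),manip.current_force())
manip.grip(0.0,90)
print(manip.current_width(),manip.current_t(),manip.current_force())
manip.servo_line([*SC,130],max_speed=100)
c=optics.capture("wrist");cv2.imwrite("pics/d_w.png",c["frame"])
c=optics.capture("scene");cv2.imwrite("pics/d_s.png",c["frame"][100:300,220:480])
print(manip.current_width(),manip.current_t(),manip.current_force())
E
```

```text
[502.31458449 166.0683563   64.6986615 ] [0.73391548 0.64379741 0.49799104]
0.14366208525111096 4.2333 [-3.35433665 -2.92849018  6.71488346]
0.14846011627918362 5.1417 [-0.21271041 -0.02254444 -2.6677364 ]
```

View pics/d_w.png

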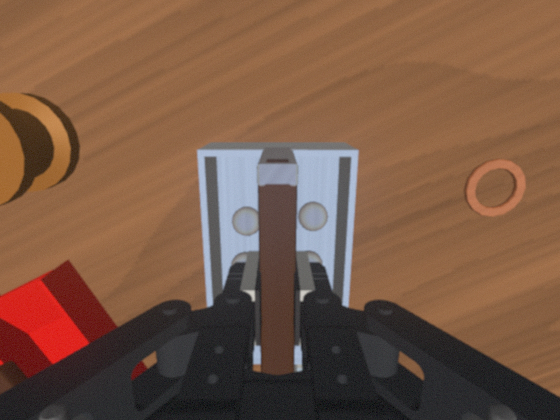

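View pics/d_s.png

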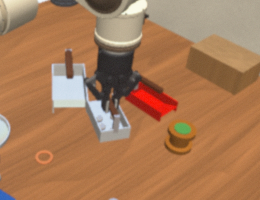

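The scoop is held level, with the force reading matching its load. Next I carry it to the funnel.

```bash
python3 - <<'E'
from h import *
from plant import manip,optics
h=np.deg2rad(220);f=np.array([np.cos(h),np.sin(h),0]);lip=FU-22*f+[0,0,12]
manip.servo_line([*SC,300],max_speed=200)
p,q=scoop_tcp(h,0,lip+[0,0,22]); print(p)
manip.servo_line(p.tolist(),rot=q.tolist(),max_speed=160)
print(manip.current_tool_pos(),manip.current_t())
p,q=scoop_tcp(h,np.deg2rad(14),lip+[0,0,4])
manip.servo_line(p.tolist(),rot=q.tolist(),max_speed=80)
for n in ("top","scene"):
    c=optics.capture(n);cv2.imwrite(f"pics/e_{n}.png",cv2.resize(c["frame"][100:330,250:450] if n=="top" else c["frame"][100:330,120:320],None,fx=2.5,fy=2.5))
print(manip.current_tool_pos(),manip.current_t(),manip.current_force())
E
```

```text
[529.40631098 -80.14960186 272.5       ]
[529.33487565 -79.79699674 272.43690964] 7.85
[519.45085017 -88.42762601 271.54414297] 8.3417 [-0.73365542 -0.47052561 -3.67772904]
```

View pics/e_top.png

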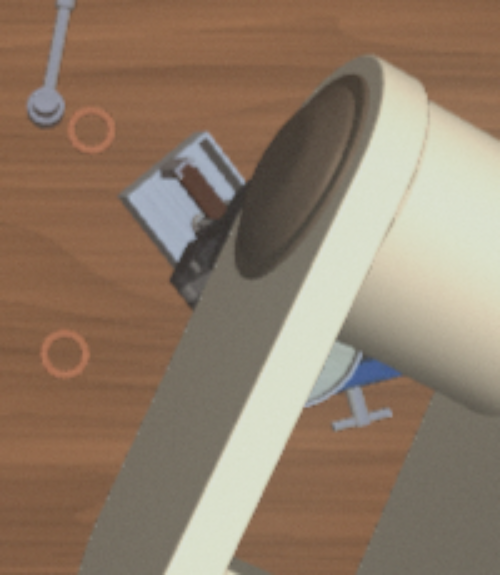

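View pics/e_scene.png

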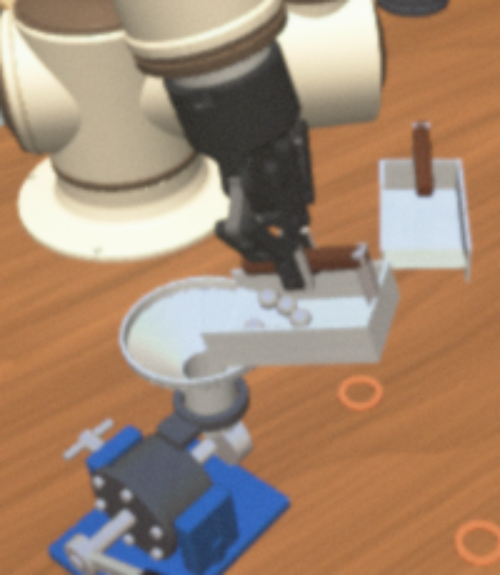

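The lip is over the funnel behind its centre, and the balls sit at the foot of the ramp. I'll tip slowly.

```bash
python3 - <<'E'
from h import *
from plant import manip,optics
h=np.deg2rad(220);f=np.array([np.cos(h),np.sin(h),0]);lip=FU-22*f+[0,0,12]
fr=[]
for th,v in ((20,30),(26,15),(32,15),(40,30),(50,40)):
    p,q=scoop_tcp(h,np.deg2rad(th),lip)
    manip.servo_line(p.tolist(),rot=q.tolist(),max_speed=v)
    c=optics.capture("scene");fr.append(cv2.resize(c["frame"][180:290,160:290],None,fx=2,fy=2))
    print(th,manip.current_tool_pos(),manip.current_t(),manip.current_force())
manip.dwell(0.5)
c=optics.capture("scene");fr.append(cv2.resize(c["frame"][180:290,160:290],None,fx=2,fy=2))
cv2.imwrite("pics/f.png",np.vstack([np.hstack(fr[:3]),np.hstack(fr[3:])]))
E
```

```text
20 [514.34190356 -92.81345949 273.59171413] 8.7833 [-0.70118867 -0.81479441  1.78610893]
26 [508.36797998 -97.79308723 278.72658987] 9.5917 [-0.71218969 -0.16210336 -2.28204294]
32 [ 502.28532611 -102.92831786  283.41694155] 10.4 [ 1.12029062  0.51740901 -2.10355348]
40 [ 493.7308115 -110.1995818  288.2053807] 11.0083 [ 0.16989408  0.17706566 -2.4277649 ]
50 [ 482.46379893 -119.70534717  291.98071299] 11.5917 [ 0.26085496 -0.25328851 -1.92367636]
```

View pics/f.png

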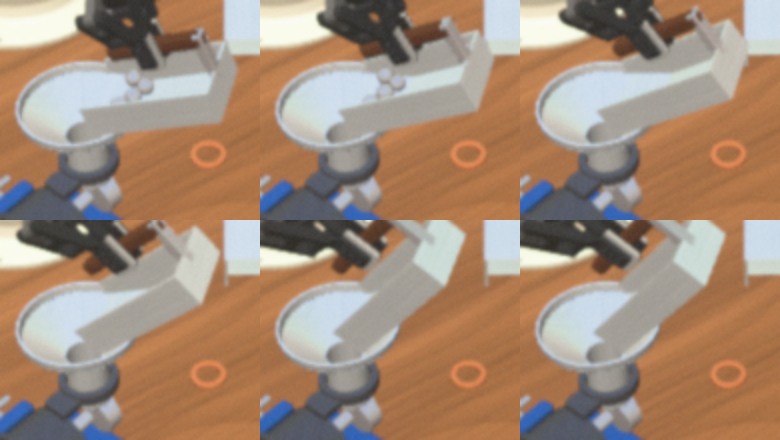

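All balls appear to have left by 32°. I'll lift, level the scoop, and check both the scoop and the tube.

```bash
python3 - <<'E'
from h import *
from plant import manip,optics
h=np.deg2rad(220);f=np.array([np.cos(h),np.sin(h),0]);lip=FU-22*f+[0,0,12]
p,q=scoop_tcp(h,np.deg2rad(40),lip+[0,0,35]-25*f)
manip.servo_line(p.tolist(),rot=q.tolist(),max_speed=120)
o=ori(SH,0,1).as_quat().tolist()
manip.servo_line([SC[0],SC[1]-40,290],rot=o,max_speed=200)
d={}
for n in ("top","scene","wrist"): d[n]=optics.capture(n)
pickle.dump(d,open("g.pkl","wb"))
t=cv2.resize(d["top"]["frame"][150:290,320:440],None,fx=3,fy=3);s=cv2.resize(d["scene"]["frame"][200:340,135:255],None,fx=3,fy=3)
cv2.imwrite("pics/g.png",np.hstack([t,s]))
cv2.imwrite("pics/g_t.png",d["top"]["frame"]);cv2.imwrite("pics/g_w.png",d["wrist"]["frame"]);cv2.imwrite("pics/g_s.png",d["scene"]["frame"])
print(manip.current_t(),manip.current_force())
E
```

```text
14.9 [-0.48906823 -0.02760338 -2.10630701]
```

View pics/g.png

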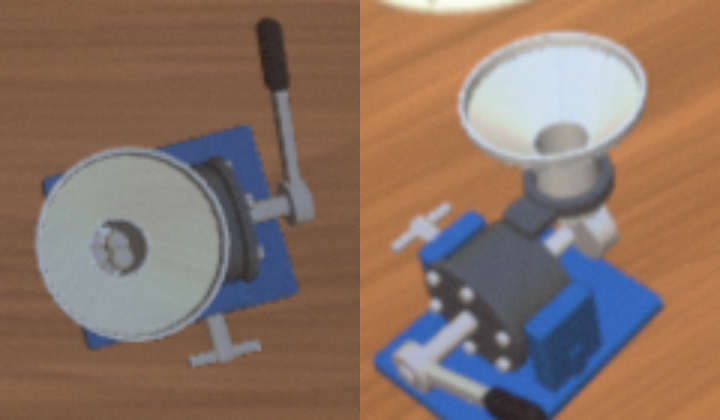

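View pics/g_t.png

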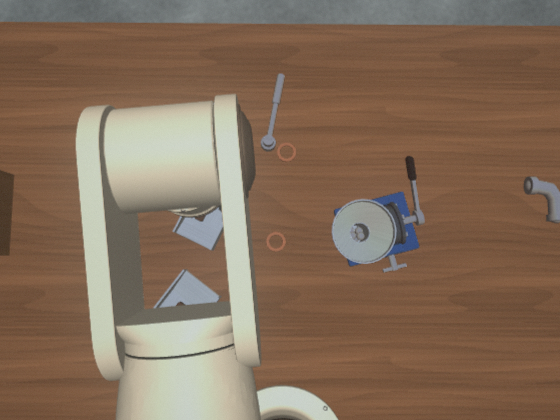

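View pics/g_s.png

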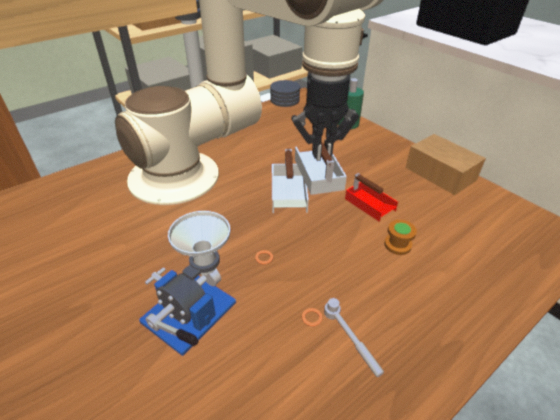

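The balls are in the tube at top (360,232), the scoop is empty and there are none on the bench. I'll set the scoop down.

```bash
python3 - <<'E'
from h import *
from plant import manip,optics
manip.servo_line([*SC,90],max_speed=180)
for z in (67,66,65,64.3):
    manip.servo_line([*SC,z],max_speed=40); F=manip.current_force();print(z,manip.current_tool_pos(),F)
    if F[2]>1.5: break
manip.grip(0.5); manip.dwell(0.2)
manip.servo_line([*SC,230],max_speed=200)
d={}
print(manip.current_t(),manip.current_tool_pos(),manip.current_ee_rot())
for n in ("top","scene","wrist"): d[n]=optics.capture(n)
pickle.dump(d,open("i.pkl","wb"))
cv2.imwrite("pics/i_w.png",d["wrist"]["frame"]);cv2.imwrite("pics/i_s.png",cv2.resize(d["scene"]["frame"][130:290,240:440],None,fx=3,fy=3))
E
```

```text
67 [501.96259256 166.01520196  67.04087448] [ 0.15115006 -0.53403328 -2.00807737]
66 [501.93805458 166.02508923  66.0969629 ] [ 0.43967173 -0.47159558 -2.18080104]
65 [501.88900873 165.97564145  64.97768715] [ 0.42251705  0.06701997 -2.27969486]
64.3 [501.88578423 165.91709437  64.61900093] [-3.2007257  -1.92595571  5.49841322]
19.2333 [501.50487692 165.93607745 228.78151243] [-5.33617114e-01  8.45725785e-01  3.26647494e-04 -7.52055841e-04]
```

View pics/i_w.png

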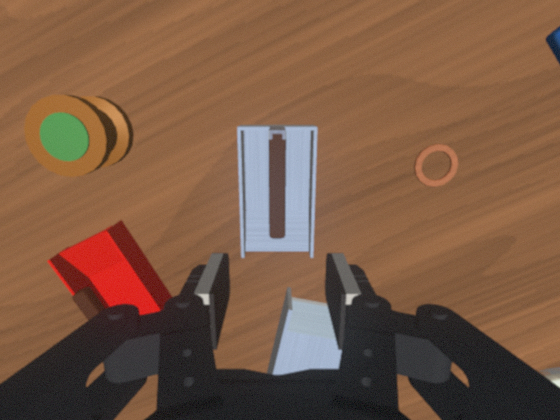

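View pics/i_s.png

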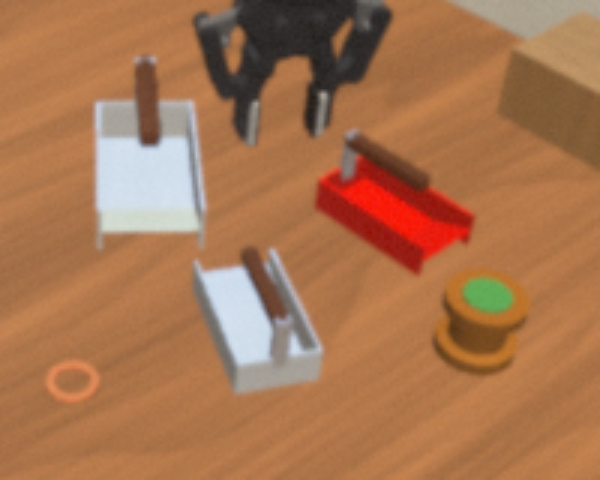

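The scoop is empty and stands level in its place, centred at wrist (277,190). Next I measure the lever in the rig frame.

```bash
python3 - <<'E'
from h import *
from plant import manip
d=pickle.load(open("i.pkl","rb"))
A=np.array([[np.cos(RY),np.sin(RY),0],[-np.sin(RY),np.cos(RY),0],[0,0,1]])
for n,roi in (("top",(395,425,145,190)),("scene",(165,205,318,352))):
    c=d[n];u0,u1,v0,v1=roi;X=cloud(c);g=c["frame"].max(2)
    m=np.zeros(g.shape,bool);m[v0:v1,u0:u1]=(g<75)[v0:v1,u0:u1]
    k,lab,st,ce=cv2.connectedComponentsWithStats(m.astype(np.uint8));i=1+np.argmax(st[1:,4]);m=lab==i
    print(n,"px",ce[i],st[i])
    P=(X[m]-RIG)@A.T; P=P[~np.isnan(P[:,0])]
    uv=np.argwhere(m)[:,::-1].astype(float)
    print(len(P),"rig-frame med",np.median(P,0).round(1),"pct5",np.percentile(P,5,0).round(1),"pct95",np.percentile(P,95,0).round(1))
    # top face only (near max along view): line fit in x-z
    core=cv2.erode(m.astype(np.uint8),np.ones((3,3)))>0
    Q=(X[core]-RIG)@A.T;Q=Q[~np.isnan(Q[:,0])];vx,vz,x0,z0=cv2.fitLine(Q[:,[0,2]].astype(np.float32),cv2.DIST_HUBER,0,.01,.01).ravel()
    print("core",len(Q),np.median(Q,0).round(1),"angle from up",np.rad2deg(np.arctan2(abs(vx),abs(vz)*np.sign(vx*vz))))
    # predicted pixels of handle centre for angles
    for a in (58,62,66,70,74):
        a=np.deg2rad(a);h=lambda r,o:RIG+A.T@np.array([r*np.sin(a)-o*np.cos(a),-80,62+r*np.cos(a)+o*np.sin(a)])
        print(round(np.rad2deg(a)),proj(c,[h(83,0),h(108,0),h(133,0)]).round(1).tolist())
    r=cv2.minAreaRect(uv.astype(np.float32));print("img rect",r)
# lever hub from top camera etc.
c=d["scene"]; print("spindle",proj(c,[RIG+A.T@np.array([0,-80,62]),RIG+A.T@np.array([0,-87,62])]),proj(d["top"],RIG+A.T@np.array([0,-80,62])))
E
```

```text
top px [410.38636364 167.97727273] [406 156  10  25 176]
174 rig-frame med [ 96.7 -74.  113. ] pct5 [ 76.4 -80.6 101.9] pct95 [116.9 -70.3 121.5]
core 108 [ 96.6 -73.9 114.7] angle from up 67.94432
58 [[415.7, 180.4], [414.6, 169.2], [413.4, 157.7]]
62 [[414.5, 179.5], [413.0, 168.0], [411.5, 156.4]]
66 [[413.4, 178.7], [411.6, 167.1], [409.7, 155.4]]
70 [[412.3, 178.1], [410.2, 166.5], [408.0, 154.7]]
74 [[411.3, 177.8], [408.8, 166.1], [406.4, 154.3]]
img rect ((410.3515625, 167.886474609375), (24.18596076965332, 7.5994133949279785), 82.40535736083984)
scene px [186.84293194 337.06806283] [176 330  22  16 191]
191 rig-frame med [103.5 -81.6 113.7] pct5 [ 79.6 -85.2 104. ] pct95 [119.6 -75.3 122.4]
core 119 [104.3 -81.9 116.4] angle from up 72.09504
58 [[175.2, 329.7], [182.4, 331.7], [190.1, 333.8]]
62 [[176.8, 332.1], [184.6, 334.9], [192.8, 337.9]]
66 [[178.3, 334.5], [186.5, 338.1], [195.2, 341.9]]
70 [[179.6, 336.8], [188.3, 341.2], [197.3, 345.7]]
74 [[180.8, 339.0], [189.8, 344.1], [199.2, 349.4]]
img rect ((186.77523803710938, 336.91748046875), (22.824520111083984, 9.278810501098633), 28.300756454467773)
spindle [[153.51248403 323.62288872]
 [150.6269749  326.19334963]] [[419.18039429 215.85507696]]
```

```bash
cat >> h.py <<'E'
A=np.array([[np.cos(RY),np.sin(RY),0],[-np.sin(RY),np.cos(RY),0],[0,0,1]])
def lev(a,th,s,r=108,off=np.zeros(3),back=0):
    """lever angle a deg, tool tilt th deg; back = retreat along tool"""
    G=RIG+A.T@(np.array([r*np.sin(np.deg2rad(a)),-80,62+r*np.cos(np.deg2rad(a))])+off)
    o=ori(RY,np.deg2rad(th),s); return G+o.apply([0,0,2-back]), o.as_quat()
E
python3 - <<'E'
from h import *
from plant import manip
print(np.round(manip.current_joint_positions(),2))
for s in (1,-1):
  for th0 in (20,35,50,67):
    out=[]
    for a,b in ((67,100),(67,0),(33,0),(0,0),(-5,0)):
        p,q=lev(a,th0-(67-a),s,back=b);j=manip.solve_ik(p.tolist(),q.tolist());out.append(None if j is None else np.round(j,2).tolist())
    print(s,th0,out)
E
```

```text
[0.17 0.06 1.57 0.   1.51 2.19]
1 20 [[-0.4, 0.56, 1.03, -0.22, 1.82, -2.26], [-0.43, 0.56, 1.23, -0.22, 1.62, -2.25], [-0.68, 0.18, 1.62, 0.21, 1.2, -2.58], None, None]
1 35 [[-0.33, 0.77, 0.79, -0.38, 2.07, -2.27], [-0.37, 0.71, 1.07, -0.37, 1.86, -2.23], [-0.57, 0.29, 1.47, -0.01, 1.39, -2.41], None, None]
1 50 [[-0.28, 1.0, 0.54, -0.57, 2.31, -2.35], [-0.33, 0.86, 0.92, -0.52, 2.08, -2.25], [-0.48, 0.42, 1.32, -0.19, 1.61, -2.31], [-0.79, 0.07, 1.72, 0.28, 1.22, -2.71], None]
1 67 [[-0.25, 1.27, 0.24, -0.93, 2.54, -2.62], [-0.3, 1.02, 0.79, -0.72, 2.29, -2.34], [-0.41, 0.58, 1.16, -0.36, 1.85, -2.27], [-0.66, 0.18, 1.56, -0.0, 1.4, -2.5], [-0.71, 0.13, 1.62, 0.07, 1.34, -2.57]]
-1 20 [[-0.4, 0.56, 1.03, -0.22, 1.82, 0.88], [-0.43, 0.56, 1.23, -0.22, 1.62, 0.89], [-0.68, 0.18, 1.62, 0.21, 1.2, 0.56], [-1.06, 0.01, 1.96, 0.9, 1.13, -0.15], [-1.12, 0.02, 2.0, 1.01, 1.16, -0.27]]
-1 35 [[-0.33, 0.77, 0.79, -0.38, 2.07, 0.87], [-0.37, 0.71, 1.07, -0.37, 1.86, 0.92], [-0.57, 0.29, 1.47, -0.01, 1.39, 0.73], [-0.93, 0.02, 1.84, 0.58, 1.13, 0.16], [-0.99, 0.0, 1.9, 0.69, 1.13, 0.04]]
-1 50 [[-0.28, 1.0, 0.54, -0.57, 2.31, 0.79], [-0.33, 0.86, 0.92, -0.52, 2.08, 0.89], [-0.48, 0.42, 1.32, -0.19, 1.61, 0.83], [-0.79, 0.07, 1.72, 0.28, 1.22, 0.43], [-0.86, 0.04, 1.77, 0.37, 1.19, 0.33]]
-1 67 [[-0.25, 1.27, 0.24, -0.93, 2.54, 0.52], [-0.3, 1.02, 0.79, -0.72, 2.29, 0.8], [-0.41, 0.58, 1.16, -0.36, 1.85, 0.87], [-0.66, 0.18, 1.56, -0.0, 1.4, 0.64], [-0.71, 0.13, 1.62, 0.07, 1.34, 0.58]]
```

```bash
python3 - <<'E'
from h import *
from plant import manip,optics
manip.grip(0.45,80)
p,q=lev(67,20,-1,back=150); print(p)
manip.move_pose([560,40,320],ori(RY,0,-1).as_quat().tolist())
manip.move_pose(p.tolist(),q.tolist())
p,q=lev(67,45,-1,back=90); print(p)
manip.servo_line(p.tolist(),rot=q.tolist(),max_speed=150)
tp=manip.current_tool_pos();tr=manip.current_ee_rot()
d={n:optics.capture(n) for n in ("wrist","scene","top")};d["pose"]=(tp,tr);pickle.dump(d,open("j.pkl","wb"))
cv2.imwrite("pics/j_w.png",d["wrist"]["frame"])
cv2.imwrite("pics/j_s.png",cv2.resize(d["scene"]["frame"][130:370,110:310],None,fx=2.5,fy=2.5))
print(tp,tr,manip.current_t(),manip.current_force())
c=d["wrist"];H=c["hand_eye"];T=np.eye(4);T[:3,:3]=Ro.from_quat(tr).as_matrix();T[:3,3]=tp
M=np.linalg.inv(T@H);c["R"]=M[:3,:3];c["t"]=M[:3,3]
for a in (60,67,75):
  g=[RIG+A.T@np.array([r*np.sin(np.deg2rad(a)),-80,62+r*np.cos(np.deg2rad(a))]) for r in (0,83,108,133)]
  print(a,proj(c,g).round(0).tolist())
E
```

```text
[ 640.25592488 -244.49572592  243.27346975]
[ 651.44022034 -241.39404628  166.42435862]
[ 651.86527471 -240.84710223  167.88200149] [ 0.7360455  -0.55953495 -0.23005263  0.3036996 ] 22.5333 [0.98226161 0.57088858 0.08944582]
60 [[279.0, 226.0], [279.0, 235.0], [279.0, 239.0], [280.0, 244.0]]
67 [[279.0, 226.0], [279.0, 221.0], [279.0, 219.0], [280.0, 216.0]]
75 [[279.0, 226.0], [279.0, 205.0], [279.0, 196.0], [280.0, 184.0]]
```

View pics/j_w.png

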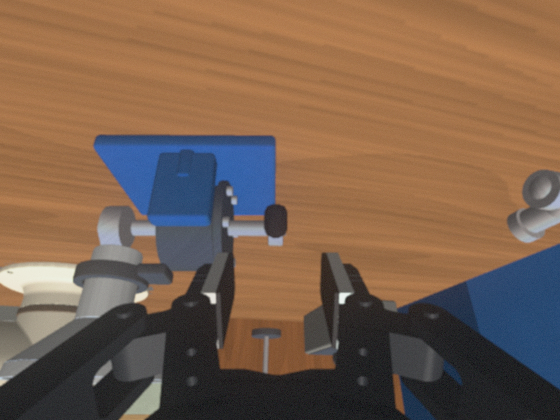

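View pics/j_s.png

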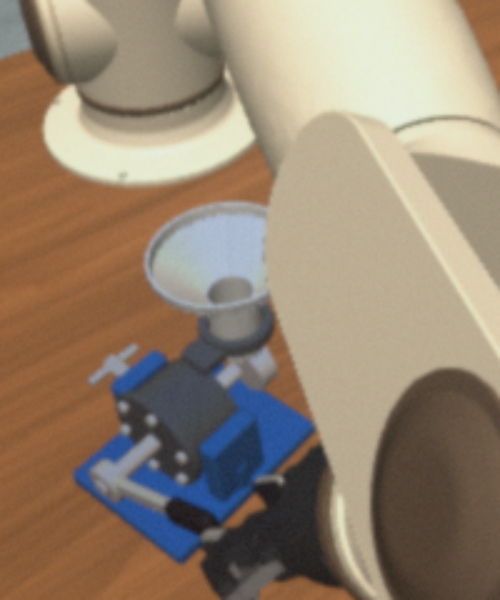

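The handle, at wrist (276,221), sits between the fingers and about 1.5 mm toward +y, which fits 67°. I'll shift by that amount, advance and pinch.

```bash
sed -i 's/off=np.zeros(3)/off=np.array([0,1.5,0])/' h.py; python3 - <<'E'
from h import *
from plant import manip,optics
for b in (40,0):
    p,q=lev(67,45,-1,back=b); manip.servo_line(p.tolist(),rot=q.tolist(),max_speed=90)
    print(manip.current_tool_pos()-p,manip.current_force())
tp=manip.current_tool_pos();tr=manip.current_ee_rot()
c=optics.capture("wrist");cv2.imwrite("pics/k_w0.png",c["frame"])
manip.grip(0.0,60);print(manip.current_width(),manip.current_force(),manip.current_t(),manip.current_tool_pos())
c=optics.capture("wrist");cv2.imwrite("pics/k_w.png",c["frame"])
c=optics.capture("scene");cv2.imwrite("pics/k_s.png",cv2.resize(c["frame"][240:370,130:260],None,fx=4,fy=4))
E
```

```text
[ 0.28950333 -0.09466128  0.94634634] [ 0.37982304 -1.01942952 -0.34915816]
[0.42968759 0.01867186 0.57107125] [-0.18341545  0.33093634  1.13828067]
0.1583651981191711 [ 5.59688522 -0.36492916  2.65919234] 24.2167 [ 590.23173755 -256.91369425  103.12132305]
```

View pics/k_w.png

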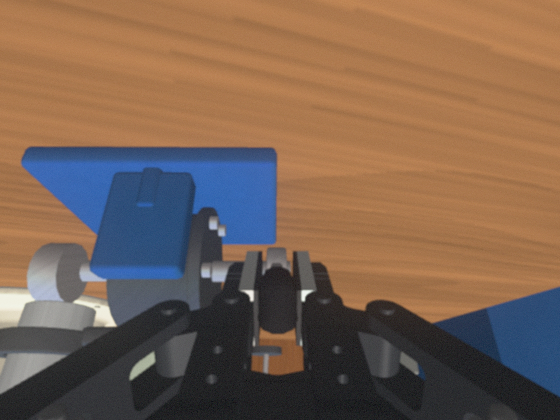

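View pics/k_s.png

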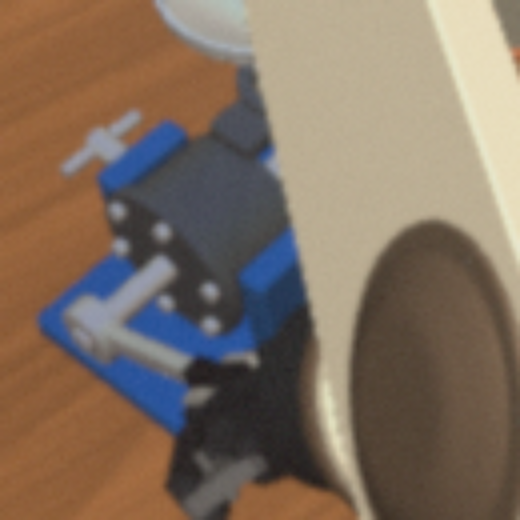

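Pinched across about 14 mm. I'll swing up in steps while watching the force.

```bash
python3 - <<'E'
from h import *
from plant import manip,optics
for a in (61,53,45,37,29,21,13):
    p,q=lev(a,45-(67-a),-1); manip.servo_line(p.tolist(),rot=q.tolist(),max_speed=50)
    F=manip.current_force();Fr=A@F;t=np.deg2rad(a)
    er=manip.current_tool_pos()-p
    print(a,"radial %.1f tang %.1f y %.1f"%(Fr[0]*np.sin(t)+Fr[2]*np.cos(t),Fr[0]*np.cos(t)-Fr[2]*np.sin(t),Fr[1]),np.round(er,1),round(manip.current_width(),3),round(manip.current_t(),1))
    if np.linalg.norm(F)>35: print("stop");break
tp=manip.current_tool_pos();tr=manip.current_ee_rot()
d={n:optics.capture(n) for n in ("wrist","scene","top")}
cv2.imwrite("pics/l_w.png",d["wrist"]["frame"])
cv2.imwrite("pics/l_s.png",cv2.resize(d["scene"]["frame"][190:360,110:310],None,fx=3,fy=3))
cv2.imwrite("pics/l_t.png",cv2.resize(d["top"]["frame"][120:320,320:480],None,fx=3,fy=3))
E
```

```text
61 radial 6.8 tang 2.2 y -1.2 [0.3 0.  0.6] 0.155 24.7
53 radial 10.2 tang 1.3 y -0.6 [0.4 0.  0.6] 0.153 25.1
45 radial 11.9 tang 1.8 y 2.4 [0.6 0.1 0.6] 0.153 25.6
37 radial 13.5 tang 0.8 y 3.5 [0.6 0.2 0.8] 0.157 26.0
29 radial 13.9 tang 2.9 y 5.4 [0.8 0.3 0.9] 0.156 26.5
21 radial 15.8 tang 5.9 y 8.3 [1.  0.4 1.1] 0.153 26.9
13 radial 19.1 tang 3.7 y 9.0 [1.  0.4 1.5] 0.15 27.4
```

View pics/l_w.png

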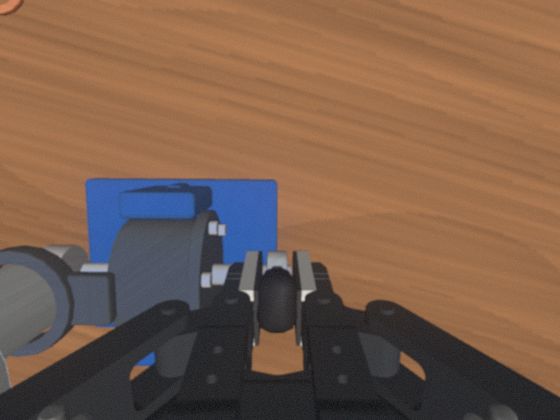

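View pics/l_s.png

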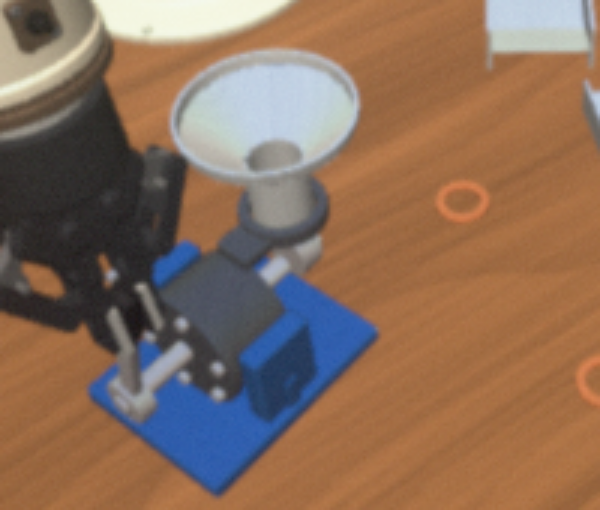

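```bash
python3 - <<'E'
from h import *
from plant import manip,optics
for a in (7,2,0):
    p,q=lev(a,45-(67-a),-1,r=109,off=np.array([0,2.2,0])); manip.servo_line(p.tolist(),rot=q.tolist(),max_speed=40)
    F=manip.current_force();Fr=A@F;t=np.deg2rad(a)
    er=manip.current_tool_pos()-p
    print(a,"radial %.1f tang %.1f y %.1f"%(Fr[0]*np.sin(t)+Fr[2]*np.cos(t),Fr[0]*np.cos(t)-Fr[2]*np.sin(t),Fr[1]),np.round(er,1),round(manip.current_width(),3),round(manip.current_t(),1))
manip.dwell(0.3)
tp=manip.current_tool_pos();tr=manip.current_ee_rot()
d={n:optics.capture(n) for n in ("wrist","scene","top")}
c=d["wrist"];T=np.eye(4);T[:3,:3]=Ro.from_quat(tr).as_matrix();T[:3,3]=tp
M=np.linalg.inv(T@c["hand_eye"]);c["R"]=M[:3,:3];c["t"]=M[:3,3]
pickle.dump(d,open("m.pkl","wb"))
w=c["frame"].copy()
cv2.imwrite("pics/m_w.png",cv2.resize(w[180:360,180:380],None,fx=3,fy=3))
cv2.imwrite("pics/m_s.png",cv2.resize(d["scene"]["frame"][260:350,120:220],None,fx=6,fy=6,interpolation=2))
print("grasp pt rig",A@(tp-Ro.from_quat(tr).apply([0,0,2])-RIG))
for n in ("scene","wrist"):
  for a in (-4,0,4):
    print(n,a,proj(d[n],[RIG+A.T@np.array([r*np.sin(np.deg2rad(a)),-78.5,62+r*np.cos(np.deg2rad(a))]) for r in (0,40,80,133)]).round(1).tolist())
E
```

```text
7 radial 13.0 tang 4.9 y 2.2 [ 0.7 -0.1  1. ] 0.158 28.0
2 radial 14.9 tang 5.1 y 4.9 [ 0.7 -0.1  1.2] 0.155 28.4
0 radial 17.5 tang 4.1 y 5.3 [ 0.8 -0.1  1.3] 0.158 28.6
grasp pt rig [  0.97633131 -78.09739271 172.30902148]
scene -4 [[154.1, 323.1], [148.7, 310.0], [142.8, 295.9], [134.4, 275.7]]
scene 0 [[154.1, 323.1], [149.7, 310.7], [144.9, 297.4], [137.9, 278.1]]
scene 4 [[154.1, 323.1], [150.7, 311.5], [147.0, 298.9], [141.6, 280.7]]
wrist -4 [[278.9, 271.1], [279.3, 281.4], [279.9, 296.7], [281.2, 333.1]]
wrist 0 [[278.9, 271.1], [279.3, 276.7], [279.9, 285.0], [281.2, 304.6]]
wrist 4 [[278.9, 271.1], [279.3, 272.0], [279.9, 273.3], [281.2, 276.3]]
```

View pics/m_w.png

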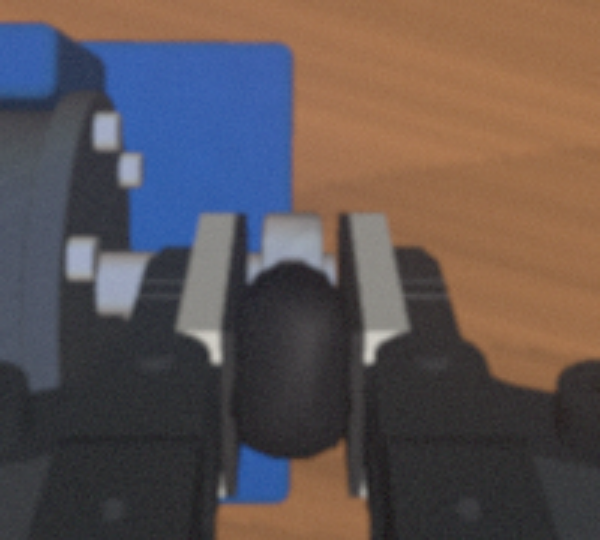

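View pics/m_s.png

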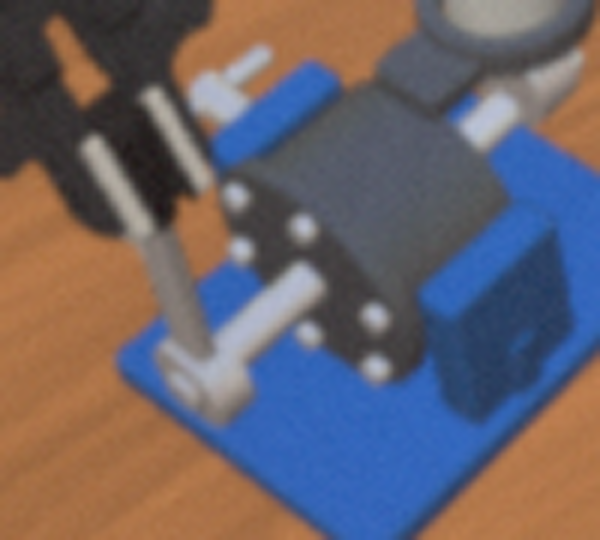

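```bash
python3 - <<'E'
from h import *
d=pickle.load(open("m.pkl","rb"))
f=d["scene"]["frame"]
g=f.astype(int)
# shaft: greyish (low saturation); print sat rows
hsv=cv2.cvtColor(f,cv2.COLOR_BGR2HSV)
for v in range(296,322,2):
    print(v,[(int(hsv[v,u,1]),int(hsv[v,u,2])) for u in range(140,162)])
E
```

```text
296 [(17, 121), (24, 159), (27, 173), (25, 173), (22, 149), (27, 94), (30, 51), (45, 45), (115, 69), (137, 127), (149, 163), (146, 173), (146, 173), (148, 176), (145, 174), (147, 172), (140, 158), (108, 116), (44, 86), (13, 78), (14, 73), (22, 70)]
298 [(23, 89), (25, 133), (24, 159), (21, 169), (24, 161), (24, 126), (30, 92), (29, 88), (54, 104), (111, 138), (135, 166), (144, 174), (149, 174), (149, 171), (145, 172), (149, 168), (145, 164), (132, 147), (75, 102), (25, 81), (14, 73), (11, 70)]
300 [(124, 154), (94, 157), (64, 151), (36, 143), (26, 127), (28, 129), (29, 131), (26, 118), (30, 111), (60, 119), (124, 148), (139, 165), (144, 168), (146, 169), (144, 167), (142, 167), (144, 165), (120, 164), (52, 157), (15, 173), (29, 177), (20, 139)]
302 [(148, 174), (141, 176), (128, 171), (83, 159), (43, 141), (29, 130), (31, 132), (24, 127), (24, 118), (38, 114), (76, 127), (130, 157), (143, 166), (145, 167), (144, 165), (141, 165), (135, 164), (92, 152), (21, 144), (15, 173), (11, 178), (2, 151)]
304 [(148, 172), (148, 171), (146, 168), (131, 160), (84, 145), (38, 135), (27, 130), (31,
[... 1513 characters left out ...]
 (170, 175), (176, 177), (143, 173), (79, 161), (16, 143), (19, 132), (25, 132), (30, 136), (24, 126), (28, 119), (16, 112), (25, 144), (30, 178), (30, 193), (31, 200), (33, 204), (26, 197), (18, 186)]
318 [(100, 146), (161, 170), (178, 176), (193, 174), (170, 175), (120, 163), (33, 145), (8, 154), (8, 167), (12, 166), (10, 155), (13, 137), (25, 134), (22, 127), (19, 123), (10, 131), (25, 174), (27, 191), (20, 192), (8, 183), (7, 174), (17, 162)]
320 [(146, 159), (177, 176), (183, 176), (186, 177), (174, 180), (132, 164), (34, 135), (20, 129), (20, 138), (9, 149), (16, 172), (20, 177), (17, 169), (11, 161), (15, 168), (23, 186), (24, 189), (24, 195), (16, 187), (4, 173), (8, 151), (44, 132)]
```

The shaft edges in the scene image (rows 300–314) give a slope of about 0.365, against 0.361 predicted for exactly upright. The wrist view agrees within about 1°. I'll correct the small sag and relieve the inward push.

```bash
python3 - <<'E'
from h import *
from plant import manip,optics
p,q=lev(-0.5,-22.5,-1,r=109.6,off=np.array([0,2.6,0])); manip.servo_line(p.tolist(),rot=q.tolist(),max_speed=20)
for i in range(2):
    manip.dwell(0.5); tp=manip.current_tool_pos();tr=manip.current_ee_rot()
    print(A@(tp-Ro.from_quat(tr).apply([0,0,2])-RIG),A@manip.current_force(),manip.current_width(),manip.current_t())
d={n:optics.capture(n) for n in ("wrist","scene","top")};pickle.dump(d,open("n.pkl","wb"))
hsv=cv2.cvtColor(d["scene"]["frame"],cv2.COLOR_BGR2HSV)
for v in range(300,316,2):
    s=hsv[v,138:160,1].astype(float);k=np.where(s<80)[0]; print(v,138+k.min(),138+k.max())
X=cloud(d["scene"])[205:290,150:245].reshape(-1,3);X=X[X[:,2]>196]
print("rim",np.percentile(X[:,2],[50,90,98]),cv2.minEnclosingCircle(X[:,:2].astype(np.float32)))
t=cv2.resize(d["top"]["frame"][150:290,320:440],None,fx=3,fy=3);s=cv2.resize(d["scene"]["frame"][200:340,120:240],None,fx=3,fy=3)
cv2.imwrite("pics/n.png",np.hstack([t,s])); cv2.imwrite("pics/n_s.png",d["scene"]["frame"])
E
```

```text
[-1.16101684e-01 -7.80069774e+01  1.72395837e+02] [ 5.53987634 -0.15644816  9.74280919] 0.15864599433281415 29.8083
[-1.18888410e-01 -7.79742232e+01  1.72409701e+02] [ 5.85132005 -0.43233601 10.86168356] 0.1532894809777505 30.3083
300 142 159
302 144 159
304 144 156
306 145 153
308 146 152
310 146 152
312 146 153
314 144 159
rim [205.07399859 228.81032168 244.70682358] ((461.55645751953125, -171.4093475341797), 87.73194885253906)
```

View pics/n.png

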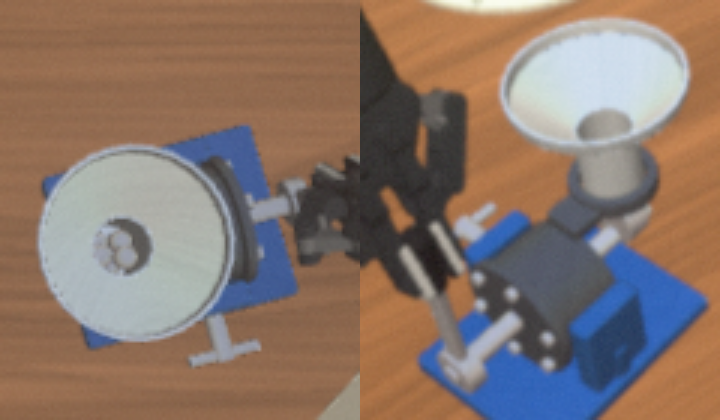

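View pics/n_s.png

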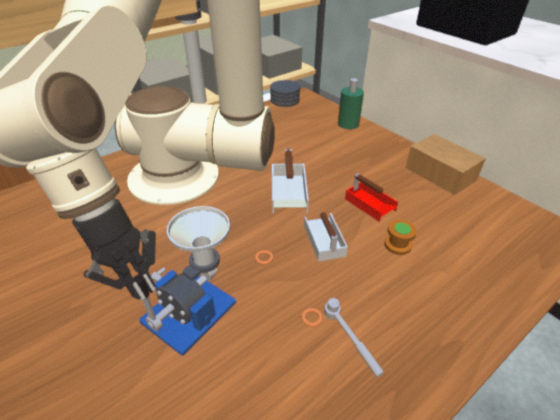

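```bash
python3 - <<'E'
from h import *
d=pickle.load(open("n.pkl","rb"));b=pickle.load(open("i.pkl","rb"))
for e in (b,d):
    X=cloud(e["top"]).reshape(-1,3); m=np.abs(np.hypot(X[:,0]-455.1,X[:,1]+142.5)-56)<4; Z=X[m][:,2]; print(np.percentile(Z[Z>170],[80,90,95]))
from plant import manip,order
order.sign_off(); print(manip.current_t(),manip.current_tool_pos(),manip.current_force(),manip.current_width())
E
```

```text
[193.62347912 194.67014964 195.38520294]
[205.7206596  206.81556471 207.61163725]
the job is handed in; nothing more can be done
the job is handed in; nothing more can be done
```

I did the job as asked and handed it in at about 30 s, with the gripper still holding the lever upright; sign-off gives no verdict.

- **Pour:** I took the smaller silver scoop and tipped it over the funnel with the lever still down. Afterwards the camera showed balls in the tube, an empty scoop and none on the bench. I could not count all five in the tube, because the top ones hide the rest.
- **Scoop:** It stands level and empty back in its original place.
- **Lever:** I pinched the handle across its 14 mm and swung it from about 67° to upright.
    - **Angle:** The scene and wrist views put it within about 1° of straight up. The rig position itself is only known to 1–2 mm, which is about another 1°.
    - **Hold:** It stayed put for the half second I watched, carrying about 6 N from the spring and 11 N of inward push.
- **Tube lift:** The funnel rim rose 12 mm by depth readings, from about 194.7 to 206.8 mm. The full 15 mm is from the lowest point, and the lever started about 10° above its stop, which accounts for only part of the difference. I did not resolve the rest.
- **Bystanders:** The wrench, copper rings, sight glass and the other scoops look unmoved in the last picture.

The first rim check, from the scene camera, was spoiled by the gripper being in view, so I used the top camera instead. My readings after hand-in returned no data, so the one-second hold is unchecked.

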